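Load a tube on the shaker and tug-test its clips

ROBOT

A 6-joint arm with a two-finger parallel gripper is mounted at the origin on a cart in front of the work surface, level with it; the furniture and walls round the work are solid. World frame = base frame: x ahead of the robot, y to its left, z up, the work surface at z = 0. Lengths are in m, angles in rad, forces in N, time in s.
With the tool pointing down it reaches from about 0.25 to 0.775 m from the base axis. Payload 4 kg.
Tool frame: the origin (TCP) lies midway between the tips of the shut fingers; the grasp point (between the pads) lies grip_point_offset behind it (grip_point_offset is the distance from the TCP to the grasp point, in m); z points along the fingers, y is the line along which they close (so a half turn about z gives the same grasp; the last joint's range is limited). The gripper opens to 94 mm and grips with 3 to 60 N. Pads are 16 mm wide; open, the fingers measure 119 mm over their backs; the gripper's body (75 mm by 177 mm) begins 78 mm behind the grasp point.
Start: joints at [-1.364, 0.087, 1.371, -0, 1.684, -0.103], TCP at [0.168, -0.524, 0.206] pointing down, gripper open.
Joint ranges: [-3.1, 3.1], [-0.76, 2.03], [0.27, 2.55], [-1.08, 4.22], [0.17, 2.65], [-2.57, 2.57]. Speed limits (rad/s): [2.79, 2.79, 3.14, 3.14, 3.14, 3.14].

INTERFACE

Orientations are given as [roll, pitch, yaw] about the fixed x, y, z axes, in that order (R = Rz(yaw) Ry(pitch) Rx(roll)).
In Python, from bench import * gives the robot as it stands. The module is installed in compiled form; this text tells all that it offers.
- The arm moves only by the tool apply_moves, never from a script. Its argument "commands" is a list of rows, each a list of 7 numbers: the turn, a rotation vector about the world's x, y, z in rad, then the shift along the world's x, y, z in m, then the opening in per cent of the stroke, from 0 (shut) to 100 (fully open). In form: [[ax, ay, az, x, y, z, jaw], ...]. A call has exactly 5 rows; each row is the pose to reach, as a shift and turn from the pose commanded when the call began; what a row does not reach only later rows make up. A row lasts 1/10 s, in which the tool goes at most 50 mm and 8.59 degrees, less where a joint would pass 70% of its speed; a pose out of reach is approached as far as the arm can. A call with a gripper value outside its range is refused whole. The fingers move at their own pace and stop on an object; the grip force is fixed at half the most. Time passes only in rows, so rows that repeat a pose let the fingers close, or fill a call up. It gives the time, the measured TCP pose, the force, the opening and the grip force at its end, in the units of the state.
- get_obs(): the state, without advancing time (a new reading comes with each control period).
- snapshot(name): name is "side" or "top" or "wrist"; returns a dict with "pixels" (480x640x3 uint8, red, green, blue), "vertical_fov" (degrees; the focal length in pixels is half the picture's height over the tangent of half this angle, whatever the lens; pixels are square), "cx", "cy" (the principal point, pixels), "k1" (the pictures are not rectified: a ray, as slopes to the right and down, at radius r is drawn at 1 + k1 r^2 times it, then the intrinsics apply), "rvec" (rotation vector, rad) and "tvec" (3), from world to camera coordinates, as OpenCV has them. Camera axes: x right, y down, z forward; pixel columns grow to the right and rows downward; lengths in m; the calibration is good to about 2 mm. A picture is of the moment at which its call begins. There is no depth.
- close_job(): hands the job in; it is judged then, once.
Trained networks look in the newest picture that a camera, given by its name, has taken for a name from the list of things; names that differ only in an ending like _2 or _b are one class to them, and where a whole thing is asked for, a point or a joint stands for the part that bears it (a point fixed in the world has none). Each returns a list of dicts, best first, with "score" (0 to 1); they miss things now and then, are a little off and sometimes report something else, mostly with a low value. They report only what shows in the picture. A call takes as long as a camera call.
- masks_of(camera, query): "mask" (480x640 bool, what is visible of it) and "extent" ([left, top, right, bottom] in pixels, round what is visible of it).
- place_of(camera, query): "pixel" ([column, row] in pixels: a listed point, or the origin of a listed thing).
The state is a dict: "time": time; "joint_positions": joint angles; "qvel": joint speeds; "joint_torque": joint torques, N m; "tool_pos": TCP position; "ee_rot": TCP orientation; "wrist_force": force on the tool from outside, world axes, zero at the start; "wrist_torque": the same for the moment, N m; "width": finger opening in m; "finger_force": force on a finger pad.
Only numpy, scipy, OpenCV 4.12 (cv2) and the standard library are available. Lean on these libraries where they do the work, as an engineer would, in place of code of your own. Each camera call takes 0.05 s, during which the arm holds its last target. There are 200 camera calls.

TASK

Load the orange-capped tube on the orbital shaker: lay it in one of the two pairs of spring clips, press it fully home and prove the clips by tugging the tube straight up with about 9 N for half a second, never pressing harder than 35 N. One pair, nobody knows which, is worn out and lets go at such a tug: then use the other pair and test that too. Leave the tube fully home in the clips that held, and disturb nothing else on the bench.

Things in the scene. Friction and masses are not known exactly. Their poses are not given: they have to be found in the camera images.
- tube: 15 ml screw-cap tube, clear with an orange cap, 120 mm long, loose, 30 g, lying on the bench at first. Origin under its middle as it lies; y runs along the tube from the cap (-y end) to the conical tip (+y end), z up as it lies
- tube_mid (a point): point on the tube's axis in the middle of its straight body, where it is best gripped across x; y along the tube axis towards the tip. Body 16 mm thick here (16.4 near the cap, 15.3 near the cone); from this point the cap (23 mm across) begins 41 mm away at -y, the cone 44 mm away at +y. 10 mm above the bench at first
- shaker: orbital shaker, standing still, fixed: white housing with a metal plate on top, 190 (x) x 260 (y) mm; origin on the bench under its middle, top of the plate 84 mm up; its panel faces -x. The two clip strips lie on the plate 60 mm left and right of its middle, along its x
- clip_1: pair of spring clips on a steel strip 94 x 26 mm screwed to the shaker's plate; fixed; looks like the other pair, either may be the worn one. Origin on the plate under the strip's middle; y along the strip (the tube's direction), z up. The clips stand at y = +27 and -27 mm, each 10 mm long; in the 44 mm between them nothing rises over the 3 mm strip, so fingers fit down both sides of the tube
- clip_2: pair of spring clips on a steel strip 94 x 26 mm screwed to the shaker's plate; fixed; looks like the other pair, either may be the worn one. Origin on the plate under the strip's middle; y along the strip (the tube's direction), z up. The clips stand at y = +27 and -27 mm, each 10 mm long; in the 44 mm between them nothing rises over the 3 mm strip, so fingers fit down both sides of the tube
- clip_1_seat (a point): where tube_mid is when the tube is fully home in clip_1: 30 mm above the plate, mid-pair; y along the tube (either way round), x across, z up. Each clip: two sprung steel arms, mouth 23 mm wide 45 mm above the plate, throat 10 mm wide at 37 mm. Pressed straight down, the tube spreads the arms and they snap over it: 9 to 15 N if sound, 1 to 2 N if worn
- clip_1_pads: the two rubber rest pads at the bottom of clip_1, shallow Vs that carry the tube's underside 22 mm above the plate (origin and axes as clip_1); the tube lies on them when fully home. A sound pair lets the tube go only above 15 N of upward pull, the worn one at 2 to 3 N; at 9 N a sound pair gives 1 mm or less
- clip_2_seat (a point): where tube_mid is when the tube is fully home in clip_2: 30 mm above the plate, mid-pair; y along the tube (either way round), x across, z up. Each clip: two sprung steel arms, mouth 23 mm wide 45 mm above the plate, throat 10 mm wide at 37 mm. Pressed straight down, the tube spreads the arms and they snap over it: 9 to 15 N if sound, 1 to 2 N if worn
- clip_2_pads: the two rubber rest pads at the bottom of clip_2, shallow Vs that carry the tube's underside 22 mm above the plate (origin and axes as clip_2); the tube lies on them when fully home. A sound pair lets the tube go only above 15 N of upward pull, the worn one at 2 to 3 N; at 9 N a sound pair gives 1 mm or less
- vial: bystander: clear screw-cap vial, 43 mm across, 73 tall, origin under its middle
- petri_dish: bystander: petri dish, 62 mm across, 14 tall, origin under its middle
- culture_tub: bystander: white tub with a yellow lid, 68 mm across, 74 tall, origin under its middle
- pipette: bystander: hand pipette lying down, 302 mm long, origin under its middle
- timer: bystander: small white bench timer, 68 x 60 x 15, origin under its middle
- micro_rack: bystander: orange micro tube rack, 112 x 52 x 46, origin under its middle
- tip_box: bystander: purple tip box with a clear lid, 122 x 68 x 69, origin under its middle

How it is judged:
On the way, in this order (a step that is already met when the one before it is completed fails the run):
1. the tube is fully home in a pair of clips, pressed down on its rest pads (more than 3 N) (((x of tube_mid in the frame of clip_1_seat between -0.003 and 0.003 m and y of tube_mid in the frame of clip_1_seat between -0.009 and 0.009 m and z of tube_mid in the frame of clip_1_seat between -0.003 and 0.002 m and angle between the y axis of tube_mid and the y axis of clip_1_seat, either way round below 0.08 rad and contact force between tube and clip_1_pads above 3 N) or (x of tube_mid in the frame of clip_2_seat between -0.003 and 0.003 m and y of tube_mid in the frame of clip_2_seat between -0.009 and 0.009 m and z of tube_mid in the frame of clip_2_seat between -0.003 and 0.002 m and angle between the y axis of tube_mid and the y axis of clip_2_seat, either way round below 0.08 rad and contact force between tube and clip_2_pads above 3 N))), for 0.1 s.
2. still fully home, it is tugged upward with about 9 N (some 6 to 14 N; worn clips cannot bear this): the clips are loaded by that much while their rest pads are relieved (((x of tube_mid in the frame of clip_1_seat between -0.003 and 0.003 m and y of tube_mid in the frame of clip_1_seat between -0.009 and 0.009 m and z of tube_mid in the frame of clip_1_seat between -0.003 and 0.002 m and angle between the y axis of tube_mid and the y axis of clip_1_seat, either way round below 0.08 rad and contact force between tube and clip_1 between 6.5 and 18 N and contact force between tube and clip_1_pads below 2 N) or (x of tube_mid in the frame of clip_2_seat between -0.003 and 0.003 m and y of tube_mid in the frame of clip_2_seat between -0.009 and 0.009 m and z of tube_mid in the frame of clip_2_seat between -0.003 and 0.002 m and angle between the y axis of tube_mid and the y axis of clip_2_seat, either way round below 0.08 rad and contact force between tube and clip_2 between 6.5 and 18 N and contact force between tube and clip_2_pads below 2 N))), for 0.4 s.
At the end, for the whole second after the job is handed in: the tube rests, let go, in the clips that held: its middle within 3 mm across, 9 mm along and 2 mm in height of that pair's seat, its axis within 0.08 rad of the strip's, gripped by them (contact forces in that pair add up to over 1.2 N; in the worn pair they cannot) (((x of tube_mid in the frame of clip_1_seat between -0.003 and 0.003 m and y of tube_mid in the frame of clip_1_seat between -0.009 and 0.009 m and z of tube_mid in the frame of clip_1_seat between -0.003 and 0.002 m and angle between the y axis of tube_mid and the y axis of clip_1_seat, either way round below 0.08 rad and contact force between tube and clip_1 above 1.2 N) or (x of tube_mid in the frame of clip_2_seat between -0.003 and 0.003 m and y of tube_mid in the frame of clip_2_seat between -0.009 and 0.009 m and z of tube_mid in the frame of clip_2_seat between -0.003 and 0.002 m and angle between the y axis of tube_mid and the y axis of clip_2_seat, either way round below 0.08 rad and contact force between tube and clip_2 above 1.2 N)) and linear speed of tube below 0.02 m/s); the robot touches nothing.
It fails at once if the tube is pressed on the rest pads with more than 40 N, or the robot itself pushes on clips or shaker with more than 35 N (contact force between tube and clip_1_pads above 40 N or contact force between tube and clip_2_pads above 40 N or contact force between the arm and clip_1 above 35 N or contact force between the arm and clip_2 above 35 N or contact force between the arm and shaker above 35 N).
It fails at once if a bystander is moved by more than 20 mm (distance of any of vial, petri_dish, culture_tub, pipette, timer, micro_rack, tip_box from where it was at the start of the episode above 0.02 m).
It also fails if it takes over 72 s, if anything falls off the work surface, if the arm or the gripper's body presses on something with over 40 N, if the wrist force passes 120 N, or if a joint passes its speed limit or range.

## Working session

There is one attempt and no reset: what is moved stays moved. The work goes in short steps, Python scripts to look and compute and a tool call to move; the robot and the scene stay as the last step left them, time stands still between calls to the robot, and variables do not carry over. Pictures are saved under pics/ and viewed, at most 10 in all, crops included, and the job is handed in when it is done.

Besides the shell and the picture viewer there is one more tool, called after ">>>" by a JSON object that holds its "fn" and its "kwargs", one argument or row to a line. apply_moves: Moves the arm, as the interface text tells. Its arguments: {"type":"object","properties":{"commands":{"type":"array"}},"required":["commands"]}

```bash
mkdir -p pics; cat > h.py <<'E'
from bench import *
import numpy as np, cv2
def K(s):
    f=240/np.tan(np.radians(s["vertical_fov"])/2)
    return np.array([[f,0,s["cx"]],[0,f,s["cy"]],[0,0,1]]),np.array([s["k1"],0,0,0,0.])
def ray(s,px):
    k,d=K(s); R=cv2.Rodrigues(np.array(s["rvec"],float))[0]; t=np.array(s["tvec"],float)
    u=cv2.undistortPoints(np.array(px,float).reshape(-1,1,2),k,d).reshape(-1,2)
    return -R.T@t,(np.c_[u,np.ones(len(u))])@R
def at_z(s,px,z):
    c,D=ray(s,px); return c+D*((z-c[2])/D[:,2])[:,None]
def proj(s,P):
    k,d=K(s); return cv2.projectPoints(np.array(P,float).reshape(-1,1,3),np.array(s["rvec"],float),np.array(s["tvec"],float),k,d)[0].reshape(-1,2)
def save(s,n): cv2.imwrite(f"pics/{n}.png",s["pixels"][:,:,::-1])
E
python3 - <<'E'
from h import *
o=get_obs(); print(o)
for c in("top","side"):
    s=snapshot(c); save(s,c+"0"); print(c,s["vertical_fov"],ray(s,[[320,240]]))
    for q,z in(("tube",0),("tube_mid",.01),("shaker",0),("clip_1",.084),("clip_1_seat",.114),("clip_2_seat",.114),("clip_1_pads",.084)):
        for r in place_of(c,q)[:3]: print(c,q,round(r["score"],2),np.round(r["pixel"],1),at_z(s,[r["pixel"]],z).round(4))
E
```

```text
{'time': 0.0, 'joint_positions': array([-1.36411324e+00,  8.79283038e-02,  1.37222290e+00, -2.49930537e-05,
        1.68358690e+00, -1.03090581e-01]), 'qvel': array([ 0.00131242,  0.00104653, -0.00056502,  0.00118872,  0.00054747,
       -0.00040303]), 'joint_torque': array([ 1.12603284e-03, -3.40169942e+01, -3.02427757e+01,  7.19636818e-02,
        3.29693744e-02, -1.44963542e-04]), 'tool_pos': array([ 0.16754484, -0.52329431,  0.20433467]), 'ee_rot': array([-3.13945604e+00, -1.96075143e-04,  3.09770668e-01]), 'wrist_force': array([-0.01745397,  0.11584103, -0.22665963]), 'wrist_torque': array([ 0.0266391 , -0.0275464 , -0.02123287]), 'finger_force': 0.0, 'width': 0.09405824934381314}
top 45.279399816807214 (array([ 0.19287474, -0.02238036,  1.7263455 ]), array([[ 0.17060503,  0.00136152, -0.98541782]]))
top tube 0.7 [365.1 192.5] [[ 0.6416 -0.1584  0.    ]]
top tube 0.53 [411.6 231.9] [[ 0.5185 -0.2991  0.    ]]
top tube_mid 0.75 [408.3 228. ] [[ 0.5286 -0.2877  0.01  ]]
top tube_mid 0.74 [153.7 245. ] [[0.4719 0.4796 0.01  ]]
top shaker 0.92 [285.9 222.4] [[0.5458 0.0847 0.    ]]

[... 487 characters left out ...]
234 (array([-0.14346123, -1.32462927,  1.24840886]), array([[ 0.34477592,  0.69585069, -0.63011571]]))
side tube 0.45 [368.9 312.2] [[ 0.5164 -0.3083  0.    ]]
side tube_mid 0.64 [366.7 305.3] [[ 0.5195 -0.2894  0.01  ]]
side shaker 0.97 [316.2 232.7] [[ 0.5458  0.095  -0.    ]]
side shaker 0.27 [368.9 303.8] [[ 0.5337 -0.2787  0.    ]]
side clip_1 0.67 [330.3 221.7] [[0.5656 0.03   0.084 ]]
side clip_1 0.45 [308.5 201.5] [[0.552  0.1641 0.084 ]]
side clip_1_seat 0.72 [309.5 198.6] [[0.5443 0.1392 0.114 ]]
side clip_2_seat 0.58 [314.9 231.3] [[ 0.4824 -0.0265  0.114 ]]
side clip_2_seat 0.53 [327.3 215.1] [[0.5549 0.0305 0.114 ]]
side clip_2_seat 0.44 [366.1 303.8] [[ 0.4652 -0.3708  0.114 ]]
```

```bash
python3 - <<'E'
from h import *
for c in("top0","side0"):
    im=cv2.imread(f"pics/{c}.png"); y,x=(150,240) if c=="top0" else (170,260)
    cv2.imwrite(f"pics/{c}c.png",cv2.resize(im[y:y+160,x:x+200],None,fx=3.75,fy=3.75,interpolation=cv2.INTER_CUBIC))
E
```

```text
(no output)
```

View pics/top0c.png

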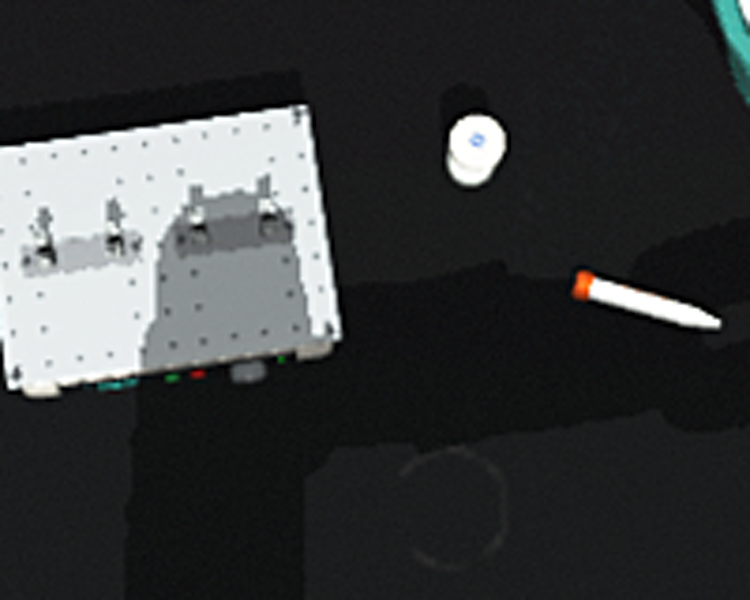

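View pics/side0c.png

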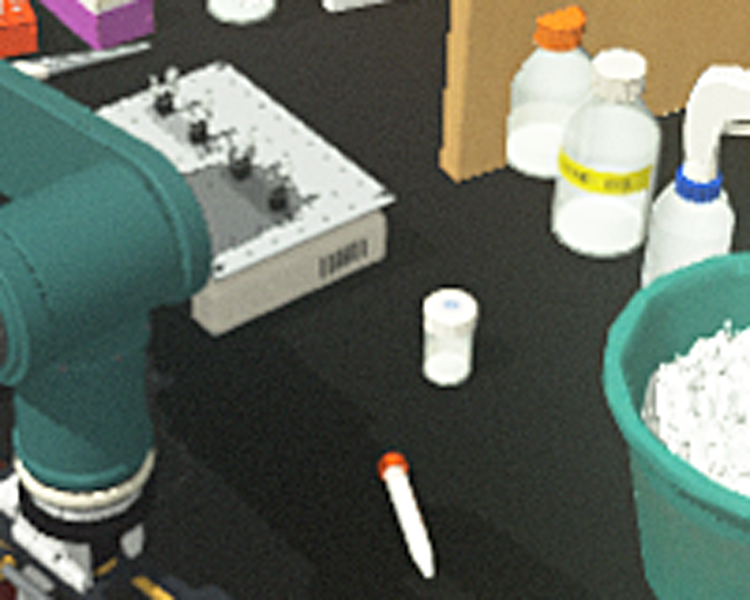

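Top crop: the tube runs from its cap at full-frame pixel (395,226) to its tip at (432,236). The two clip strips are collinear, at about (261,217) and (302,212). The vial is at (367,190). I need the bucket's extent before I approach.

View pics/top0.png

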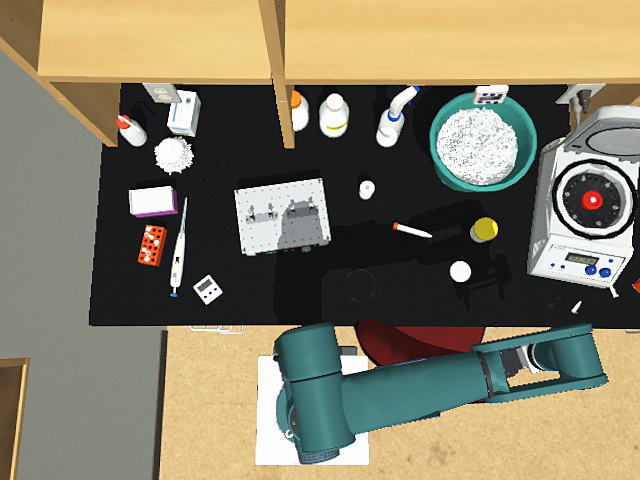

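View pics/side0.png

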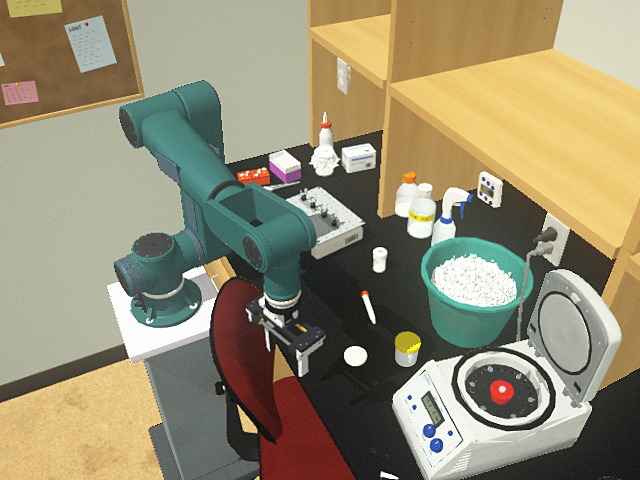

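```bash
python3 - <<'E'
from h import *
import bench; print([n for n in dir(bench) if 'grip' in n.lower()], getattr(bench,'grip_point_offset',None))
s=snapshot("top")
p=at_z(s,[[395.5,226],[432,236.1]],.01); print(p, np.degrees(np.arctan2(*(p[1]-p[0])[[1,0]])))
q=at_z(s,[[240,189.5],[321.3,178],[330,240.3],[242,253.3]],.084); print(q)
E
```

```text
['grip_point_offset'] 0.0188
[[ 0.53459023 -0.24909022  0.01      ]
 [ 0.50409092 -0.35863765  0.01      ]] -105.55783558144068
[[ 0.62643639  0.2159139   0.084     ]
 [ 0.66308114 -0.02281599  0.084     ]
 [ 0.47650703 -0.04907618  0.084     ]
 [ 0.43701573  0.20426947  0.084     ]]
```

The top view shows the bucket rim at about (483,140), roughly 6 cm clear of the grasp zone. The tub lid is at (486,229) and the petri dish at (460,271). In the side view the tube is at (368,307), and nothing stands near it. I'm moving above the tube.

>>> {"fn": "apply_moves", "kwargs": {
  "commands": [
    [0,0,0.15,0.045,0.01,0,100],
    [0,0,0.29,0.09,0.02,0,100],
    [0,0,0.43,0.135,0.03,0,100],
    [0,0,0.57,0.175,0.05,0,100],
    [0,0,0.7,0.21,0.08,0,100]
  ]
}}

```text
time: 1.35
tool_pos: [0.3794, -0.4436, 0.2049]
ee_rot: [-3.142, -0.0, 1.015]
wrist_force: [0.3, -0.0, -0.1]
width: 0.0936
finger_force: 0.0
```

>>> {"fn": "apply_moves", "kwargs": {
  "commands": [
    [0,0,0.14,0.035,0.03,0,100],
    [0,0,0.29,0.07,0.06,0,100],
    [0,0,0.29,0.105,0.09,0,100],
    [0,0,0.29,0.145,0.12,0,100],
    [0,0,0.29,0.145,0.154,0,100]
  ]
}}

```text
time: 1.85
tool_pos: [0.526, -0.2879, 0.2033]
ee_rot: [-3.141, -0.002, 1.303]
wrist_force: [-0.3, -0.8, -1.9]
width: 0.0938
finger_force: 0.0
```

```bash
python3 - <<'E'
from h import *
o=get_obs(); print(o["time"],o["tool_pos"],o["ee_rot"])
s=snapshot("wrist"); save(s,"w1"); print(ray(s,[[320,240]])[0])
for q in("tube","tube_mid"):
    for r in place_of("wrist",q)[:2]: print(q,round(r["score"],2),r["pixel"],at_z(s,[r["pixel"]],.01 if 'mid' in q else 0))
m=masks_of("wrist","tube")
for r in m[:2]: print(r["score"],r["extent"])
ys,xs=np.nonzero(m[0]["mask"]); P=at_z(s,np.c_[xs,ys],.01)[:,:2]; c=P.mean(0); v=np.linalg.svd(P-c,full_matrices=False)[2][0]
print(c,np.degrees(np.arctan2(v[1],v[0])),np.ptp((P-c)@v),(P-c)@v@np.ones(len(P))*0, c+v*((P-c)@v).min(), c+v*((P-c)@v).max())
E
```

```text
1.85 [ 0.52598463 -0.28793862  0.20328433] [-3.14060690e+00 -1.63962952e-03  1.30251578e+00]
[ 0.54541452 -0.2213866   0.38230364]
tube 0.59 [315.6, 231.1] [[ 0.52204271 -0.30444874  0.        ]]
0.98 [301.3, 174.3, 327.2, 287.8]
[ 0.52304522 -0.29209264] -105.73748220062181 0.11836005081464646 -0.0 [ 0.53670364 -0.24362298] [ 0.50460083 -0.35754625]
```

View pics/w1.png

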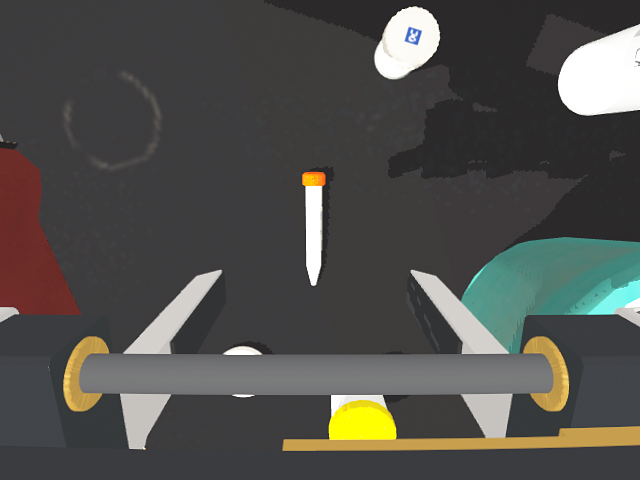

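The wrist view shows the tube at (314,229), upright in the frame, so the jaws are aligned with it. The bucket rim's edge is at about (475,285). I'm checking the bucket's clearance to the gripper body numerically.

```bash
python3 - <<'E'
from h import *
s=snapshot("top"); t=snapshot("side"); w=snapshot("wrist")
for z in(.1,.15,.2,.25):
    c=at_z(s,[[483,140]],z)[0]; e=at_z(s,[[430,140],[536,140],[480,193]],z)
    print(z,c.round(3),e.round(3)[:, :2].tolist(), "in side",proj(t,[e[0],e[1],e[2]]).round(0).tolist(),"wrist",at_z(w,[[500,253],[475,285]],z).round(3)[:,:2].tolist())
E
```

```text
0.1 [ 0.776 -0.498  0.1  ] [[0.776, -0.343], [0.776, -0.652], [0.616, -0.483]] in side [[453.0, 266.0], [525.0, 337.0], [436.0, 316.0]] wrist [[0.663, -0.344], [0.639, -0.366]]
0.15 [ 0.758 -0.484  0.15 ] [[0.758, -0.333], [0.758, -0.633], [0.603, -0.469]] in side [[448.0, 253.0], [519.0, 321.0], [431.0, 301.0]] wrist [[0.642, -0.323], [0.622, -0.341]]
0.2 [ 0.74  -0.469  0.2  ] [[0.74, -0.323], [0.74, -0.613], [0.59, -0.455]] in side [[443.0, 239.0], [512.0, 305.0], [426.0, 285.0]] wrist [[0.621, -0.302], [0.605, -0.316]]
0.25 [ 0.722 -0.454  0.25 ] [[0.722, -0.313], [0.722, -0.594], [0.577, -0.44]] in side [[438.0, 225.0], [505.0, 288.0], [420.0, 269.0]] wrist [[0.599, -0.281], [0.588, -0.291]]
```

>>> {"fn": "apply_moves", "kwargs": {
  "commands": [
    [0,0,0,-0.005,-0.01,-0.02,100],
    [0,0,0,-0.005,-0.01,-0.04,100],
    [0,0,0,-0.005,-0.01,-0.06,100],
    [0,0,0,-0.005,-0.01,-0.06,100],
    [0,0,0,-0.005,-0.01,-0.06,100]
  ]
}}

```text
time: 2.7
tool_pos: [0.5171, -0.3008, 0.1456]
ee_rot: [-3.141, -0.0, 1.298]
wrist_force: [-0.6, 0.4, -0.2]
width: 0.0941
finger_force: 0.0
```

>>> {"fn": "apply_moves", "kwargs": {
  "commands": [
    [0,0,0,0.002,0.002,-0.03,100],
    [0,0,0,0.002,0.002,-0.06,100],
    [0,0,0,0.002,0.002,-0.09,100],
    [0,0,0,0.002,0.002,-0.12,100],
    [0,0,0,0.002,0.002,-0.12,100]
  ]
}}

```text
time: 3.2
tool_pos: [0.5174, -0.2967, 0.0222]
ee_rot: [-3.135, -0.002, 1.299]
wrist_force: [0.2, 0.6, 0.1]
width: 0.0938
finger_force: 0.0
```

```bash
python3 - <<'E'
from h import *
for i in range(3):
    o=get_obs(); print(o["tool_pos"],o["ee_rot"],o["wrist_force"])
    s=snapshot("wrist")
save(s,"w2")
m=masks_of("wrist","tube"); print(m[0]["score"],m[0]["extent"])
ys,xs=np.nonzero(m[0]["mask"]); P=at_z(s,np.c_[xs,ys],.01)[:,:2]; c=P.mean(0); v=np.linalg.svd(P-c,full_matrices=False)[2][0]
k=(P-c)@v
print(c,np.degrees(np.arctan2(v[1],v[0])),c+v*k.min(), c+v*k.max(), proj(s,[o["tool_pos"]]))
E
```

```text
[ 0.51738801 -0.29673606  0.02219262] [-3.13491276e+00 -2.30020701e-03  1.29924783e+00] [0.22566111 0.63475381 0.1100095 ]
[ 0.51892504 -0.29770344  0.02488384] [-3.13918611e+00 -8.89634386e-04  1.29930284e+00] [-0.39739861 -1.00938044  0.60339461]
[ 0.52025483 -0.29858142  0.02693385] [3.14012482e+00 5.48386539e-04 1.29944841e+00] [0.21056679 0.24620706 0.31378423]
0.94 [293.6, 170.5, 338.1, 354.5]
[ 0.52393825 -0.28825282] -105.5650427903347 [ 0.53651193 -0.24311263] [ 0.50761934 -0.34683858] [[313.96078832 285.79307305]]
```

>>> {"fn": "apply_moves", "kwargs": {
  "commands": [
    [0,0,0,0.001,0,-0.01,100],
    [0,0,0,0.001,0,-0.018,100],
    [0,0,0,0.001,0,-0.022,100],
    [0,0,0,0.001,0,-0.022,60],
    [0,0,0,0.001,0,-0.022,0]
  ]
}}

```text
time: 3.9
tool_pos: [0.5206, -0.2977, 0.0032]
ee_rot: [-3.141, -0.0, 1.3]
wrist_force: [-0.2, 0.0, 0.4]
width: 0.0812
finger_force: 0.0
```

>>> {"fn": "apply_moves", "kwargs": {
  "commands": [
    [0,0,0,0,0,0,0],
    [0,0,0,0,0,0,0],
    [0,0,0,0,0,0,0],
    [0,0,0,0,0,0,0],
    [0,0,0,0,0,0,0]
  ]
}}

```text
time: 4.4
tool_pos: [0.5207, -0.2979, 0.0036]
ee_rot: [3.141, 0.0, 1.3]
wrist_force: [0.2, -0.9, 0.1]
width: 0.0414
finger_force: 0.0
```

>>> {"fn": "apply_moves", "kwargs": {
  "commands": [
    [0,0,0,0,0,0,0],
    [0,0,0,0,0,0,0],
    [0,0,0,0,0,0,0],
    [0,0,0,0,0,0,0],
    [0,0,0,0,0,0,0]
  ]
}}

```text
time: 4.9
tool_pos: [0.5207, -0.2978, 0.0035]
ee_rot: [3.142, -0.0, 1.3]
wrist_force: [-0.2, 0.1, 0.0]
width: 0.0146
finger_force: 30.0
```

>>> {"fn": "apply_moves", "kwargs": {
  "commands": [
    [0,0,0,0,0,0.01,0],
    [0,0,0,0,0,0.04,0],
    [0,0,0,0,0,0.08,0],
    [0,0,0,0,0,0.12,0],
    [0,0,0,0,0,0.16,0]
  ]
}}

```text
time: 5.4
tool_pos: [0.5205, -0.2977, 0.1658]
ee_rot: [3.141, 0.0, 1.3]
wrist_force: [-0.3, -0.0, -0.2]
width: 0.0146
finger_force: 30.0
```

>>> {"fn": "apply_moves", "kwargs": {
  "commands": [
    [0,0,0.1,0.01,0.045,0.02,0],
    [0,0,0.2,0.02,0.09,0.04,0],
    [0,0,0.3,0.03,0.135,0.056,0],
    [0,0,0.42,0.04,0.18,0.056,0],
    [0,0,0.42,0.048,0.22,0.056,0]
  ]
}}

```text
time: 5.9
tool_pos: [0.5693, -0.0758, 0.2216]
ee_rot: [3.138, 0.001, 1.722]
wrist_force: [0.6, -0.2, -1.0]
width: 0.0148
finger_force: 30.0
```

>>> {"fn": "apply_moves", "kwargs": {
  "commands": [
    [0,0,0,0,0.02,0,0],
    [0,0,0,0,0.038,0,0],
    [0,0,0,0,0.038,0,0],
    [0,0,0,0,0.038,0,0],
    [0,0,0,0,0.038,0,0]
  ]
}}

```text
time: 6.4
tool_pos: [0.5686, -0.0409, 0.2197]
ee_rot: [3.141, 0.001, 1.719]
wrist_force: [0.5, 0.8, -0.2]
width: 0.0149
finger_force: 30.0
```

```bash
python3 - <<'E'
from h import *
o=get_obs(); print(o["time"],o["tool_pos"],o["ee_rot"],o["width"])
s=snapshot("wrist"); save(s,"w3")
for q,z in(("clip_1",.084),("clip_1_seat",.114),("clip_1_pads",.084),("tube_mid",o["tool_pos"][2]+.0065)):
    for r in place_of("wrist",q)[:3]: print(q,round(r["score"],2),r["pixel"],at_z(s,[r["pixel"]],z))
for q in("clip_1","clip_1_pads","tube"):
  for r in masks_of("wrist",q)[:3]: print(q,r["score"],r["extent"])
E
```

```text
6.4 [ 0.56863881 -0.04091403  0.21974184] [3.14139380e+00 6.15515894e-04 1.71862223e+00] 0.014862524007139586
clip_1 0.95 [316.8, 144.3] [[0.5596123  0.02970073 0.084     ]]
tube_mid 0.92 [314.8, 285.4] [[ 0.56829024 -0.03852277  0.22624184]]
clip_1 0.8 [299.4, 0.0, 339.4, 48.9]
clip_1 0.76 [301.8, 85.6, 337.1, 176.8]
clip_1_pads 0.69 [311.3, 4.2, 327.4, 16.1]
tube 0.64 [367.8, 308.1, 374.7, 315.9]
```

View pics/w3.png

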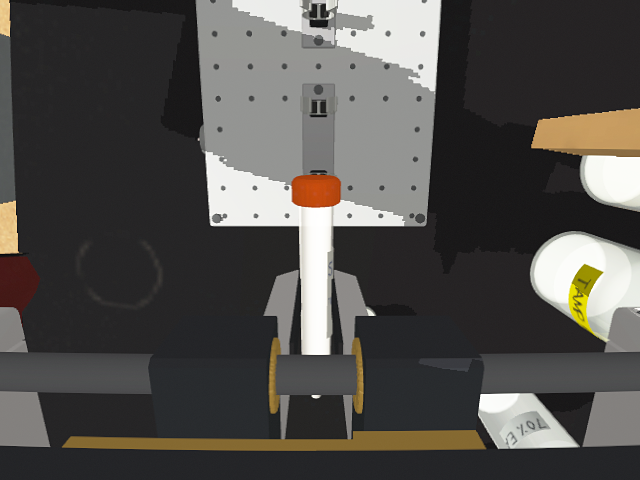

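The wrist view shows the near strip from its far end at (319,85), running under the cap. The far strip's near end is at (319,48). The held tube, cap at (316,191), is nearly parallel to the strip. I'm measuring the strip line and the tube line.

```bash
python3 - <<'E'
from h import *
s=snapshot("wrist"); im=s["pixels"].astype(float).sum(2)/3
o=get_obs()
def edges(row,a,b,h=1):
    p=cv2.GaussianBlur(im,(3,3),0)[row-h:row+h+1,a:b].mean(0); g=np.diff(p); i=np.argsort(-abs(g))[:6]; return sorted((int(a+j),int(g[j])) for j in i)
for r in(44,94,120,130,140,150,160): print(r,edges(r,290,350))
for r in(215,225,235,245,255): print("tube",r,edges(r,290,345))
for c in (308,330): 
    p=im[35:100,c]; g=np.diff(p); print("col",c,[(35+int(i),int(g[i])) for i in sorted(np.argsort(-abs(g))[:4])])
print(at_z(s,[[318.5,84],[318.5,89.5],[318.7,48]],.087), at_z(s,[[316,191],[316,250],[316.3,176]],.2265))
print(o["tool_pos"],o["ee_rot"])
E
```

```text
44 [(314, -19), (321, 16), (322, 19), (335, 30), (336, 50), (337, 23)]
94 [(301, -14), (314, -16), (315, -12), (320, 13), (321, 14), (334, 15)]
120 [(300, -5), (301, -13), (302, -7), (333, 8), (334, 14), (335, 6)]
130 [(300, -5), (301, -14), (302, -8), (333, 9), (334, 13), (335, 5)]
140 [(300, -5), (301, -14), (302, -8), (333, 10), (334, 14), (335, 5)]
150 [(300, -4), (301, -12), (302, -10), (331, -3), (333, 15), (334, 12)]
160 [(300, -4), (301, -13), (302, -11), (331, -3), (333, 15), (334, 12)]
tube 215 [(300, -11), (329, -10), (330, -21), (331, -14), (332, 11), (333, 18)]
tube 225 [(298, 13), (300, -10), (329, -12), (330, -24), (331, -14), (333, 14)]
tube 235 [(297, 40), (298, 97), (299, 54), (330, -42), (331, -45), (332, -47)]
tube 245 [(298, 81), (299, 66), (330, -42), (331, -47), (332, -46), (333, -30)]
tube 255 [(298, 68), (299, 73), (326, -36), (327, -36), (332, -42), (333, -43)]
col 308 [(35, -88), (47, -18), (48, 24), (49, 26)]
col 330 [(41, -72), (47, -18), (48, 23), (49, 27)]
[[0.55399768 0.07650885 0.087     ]
 [0.55460764 0.07244865 0.087     ]
 [0.55024166 0.1025587  0.087     ]] [[ 0.56198148  0.00864133  0.2265    ]
 [ 0.5661687  -0.01950956  0.2265    ]
 [ 0.56110318  0.0154846   0.2265    ]]
[ 0.5686494  -0.04007811  0.21946158] [-3.14157853e+00 -3.61815833e-05  1.71944196e+00]
```

```bash
python3 - <<'E'
from h import *
s=snapshot("wrist"); o=get_obs()
S=at_z(s,[[318.9,46],[318.3,120],[318.2,130],[318.2,140],[318.0,150],[318.0,160]],.087)
T=at_z(s,[[315.6,235],[315.8,245],[316,191]],.2265)
f=np.polyfit(S[:,1],S[:,0],1); print("strip yaw",np.degrees(np.arctan(-f[0])), "x at y=.03:",np.polyval(f,.03))
print(S[:,:2],T[:,:2]); g=np.radians(8.45)
e=at_z(s,[[318.6,84]],.087)[0]
print("centre",e+.047*np.array([np.sin(g),-np.cos(g),0]))
# offset of tube axis / cap end vs TCP along tool axes
u=np.array([np.cos(g),np.sin(g)]); a=np.array([np.sin(g),-np.cos(g)])
tcp=np.array([.569,-.040])
for p in T: print("lat",(p[:2]-tcp)@u,"along",(p[:2]-tcp)@a)
E
```

```text
strip yaw 8.066969349330163 x at y=.03: 0.5606669949179436
[[0.55016343 0.10411484]
 [0.55788873 0.04958922]
 [0.55896501 0.04188526]
 [0.56013416 0.03410626]
 [0.56115457 0.02621355]
 [0.56235025 0.01825262]] [[ 0.56488427 -0.0120591 ]
 [ 0.56570725 -0.01694022]
 [ 0.5619781   0.00875306]]
centre [0.56096945 0.03014455 0.087     ]
lat 3.475716730616529e-05 along -0.028242378050802024
lat 0.00013154065766786491 along -0.023293308638113817
lat 0.00021840812444004314 along -0.04925566196467409
```

The held tube is centred at the TCP, with tube_mid within 1 mm along the tube. The strip centre is (0.5607, 0.030) at yaw 8.1°. I'm moving over it and down to just above the mouth.

>>> {"fn": "apply_moves", "kwargs": {
  "commands": [
    [0,0,-0.005,-0.005,0.04,0,0],
    [0,0,-0.005,-0.008,0.07,0,0],
    [0,0,-0.005,-0.008,0.07,-0.03,0],
    [0,0,-0.005,-0.008,0.07,-0.06,0],
    [0,0,-0.005,-0.008,0.07,-0.075,0]
  ]
}}

```text
time: 7.4
tool_pos: [0.5592, 0.0306, 0.1416]
ee_rot: [-3.137, -0.001, 1.716]
wrist_force: [-0.0, -0.2, -0.3]
width: 0.0152
finger_force: 30.0
```

>>> {"fn": "apply_moves", "kwargs": {
  "commands": [
    [0,0,0,0,0,-0.005,0],
    [0,0,0,0,0,-0.01,0],
    [0,0,0,0,0,-0.014,0],
    [0,0,0,0,0,-0.018,0],
    [0,0,0,0,0,-0.018,0]
  ]
}}

```text
time: 7.9
tool_pos: [0.5609, 0.03, 0.1267]
ee_rot: [3.141, 0.0, 1.715]
wrist_force: [-0.4, -0.2, 0.2]
width: 0.0151
finger_force: 30.0
```

```bash
python3 - <<'E'
from h import *
o=get_obs(); print(o["time"],o["tool_pos"],o["ee_rot"],o["wrist_force"],o["wrist_torque"])
s=snapshot("wrist"); save(s,"w4"); print(proj(s,[o["tool_pos"]]))
cv2.imwrite("pics/w4c.png",cv2.resize(s["pixels"][100:400,170:470,::-1],None,fx=2,fy=2))
t=snapshot("side"); cv2.imwrite("pics/s4c.png",cv2.resize(t["pixels"][180:270,260:380,::-1],None,fx=6,fy=6,interpolation=cv2.INTER_CUBIC))
E
```

```text
7.9 [0.56085366 0.03003055 0.12670915] [3.14105364e+00 9.00855745e-05 1.71455899e+00] [-0.40655662 -0.20809441  0.17318771] [-0.05636962 -0.09908454  0.00920939]
[[314.89865693 285.20482306]]
```

View pics/w4c.png

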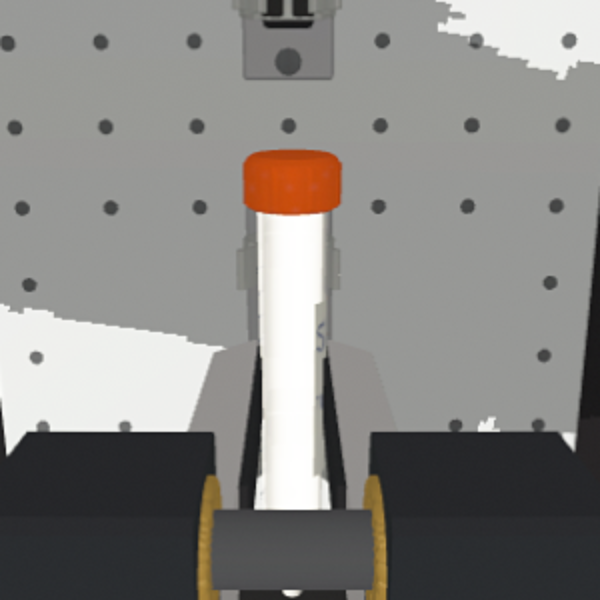

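The tube sits in the mouth. The clip arms at crop columns 240 and 338 give a centre of 289 against 291 for the tube, so it is about 0.6 mm off. I'm pressing down in small steps.

>>> {"fn": "apply_moves", "kwargs": {
  "commands": [
    [0,0,0,-0.0005,0,-0.002,0],
    [0,0,0,-0.0005,0,-0.004,0],
    [0,0,0,-0.0005,0,-0.005,0],
    [0,0,0,-0.0005,0,-0.006,0],
    [0,0,0,-0.0005,0,-0.007,0]
  ]
}}

```text
time: 8.5
tool_pos: [0.5604, 0.0302, 0.1198]
ee_rot: [3.141, 0.0, 1.715]
wrist_force: [-0.1, -0.7, 1.2]
width: 0.0149
finger_force: 30.0
```

>>> {"fn": "apply_moves", "kwargs": {
  "commands": [
    [0,0,0,0,0,-0.001,0],
    [0,0,0,0,0,-0.002,0],
    [0,0,0,0,0,-0.003,0],
    [0,0,0,0,0,-0.004,0],
    [0,0,0,0,0,-0.005,0]
  ]
}}

```text
time: 9.0
tool_pos: [0.5601, 0.0302, 0.1143]
ee_rot: [-3.141, -0.0, 1.715]
wrist_force: [-0.6, -0.2, 0.9]
width: 0.0151
finger_force: 30.0
```

Only about 1 N past the throat, which suggests this is the worn pair. I'm pressing home anyway and proving it with a tug.

>>> {"fn": "apply_moves", "kwargs": {
  "commands": [
    [0,0,0,0,0,-0.001,0],
    [0,0,0,0,0,-0.002,0],
    [0,0,0,0,0,-0.003,0],
    [0,0,0,0,0,-0.004,0],
    [0,0,0,0,0,-0.005,0]
  ]
}}

```text
time: 9.5
tool_pos: [0.56, 0.0301, 0.1092]
ee_rot: [-3.141, -0.0, 1.715]
wrist_force: [-0.3, -0.3, -0.5]
width: 0.0149
finger_force: 30.0
```

>>> {"fn": "apply_moves", "kwargs": {
  "commands": [
    [0,0,0,0,0,-0.0005,0],
    [0,0,0,0,0,-0.001,0],
    [0,0,0,0,0,-0.0015,0],
    [0,0,0,0,0,-0.002,0],
    [0,0,0,0,0,-0.002,0]
  ]
}}

```text
time: 10.0
tool_pos: [0.5602, 0.0303, 0.1081]
ee_rot: [3.141, -0.0, 1.715]
wrist_force: [-2.0, 0.9, 4.0]
width: 0.0151
finger_force: 30.0
```

>>> {"fn": "apply_moves", "kwargs": {
  "commands": [
    [0,0,0,0,0,-0.0005,0],
    [0,0,0,0,0,-0.001,0],
    [0,0,0,0,0,-0.001,0],
    [0,0,0,0,0,-0.001,0],
    [0,0,0,0,0,-0.001,0]
  ]
}}

```text
time: 10.5
tool_pos: [0.5603, 0.0303, 0.108]
ee_rot: [3.14, 0.0, 1.715]
wrist_force: [-2.7, 0.6, 7.5]
width: 0.0146
finger_force: 30.0
```

>>> {"fn": "apply_moves", "kwargs": {
  "commands": [
    [0,0,0,0,0,0.001,0],
    [0,0,0,0,0,0.0015,0],
    [0,0,0,0,0,0.002,0],
    [0,0,0,0,0,0.0025,0],
    [0,0,0,0,0,0.003,0]
  ]
}}

```text
time: 11.0
tool_pos: [0.5601, 0.0301, 0.1087]
ee_rot: [-3.141, 0.0, 1.715]
wrist_force: [0.3, 0.3, -1.1]
width: 0.0146
finger_force: 30.0
```

>>> {"fn": "apply_moves", "kwargs": {
  "commands": [
    [0,0,0,0,0,0.001,0],
    [0,0,0,0,0,0.002,0],
    [0,0,0,0,0,0.003,0],
    [0,0,0,0,0,0.004,0],
    [0,0,0,0,0,0.005,0]
  ]
}}

```text
time: 11.5
tool_pos: [0.5601, 0.0301, 0.1145]
ee_rot: [-3.141, -0.0, 1.715]
wrist_force: [-0.5, 0.1, -2.2]
width: 0.0148
finger_force: 30.0
```

The tube came up out of this pair at only about 2 N, so it is the worn one. I'm lifting out and going to the other pair, 120 mm along the strip direction.

>>> {"fn": "apply_moves", "kwargs": {
  "commands": [
    [0,0,0,0,0,0.01,0],
    [0,0,0,0,0,0.03,0],
    [0,0,0,0,0,0.045,0],
    [0,0,0,-0.004,0.03,0.048,0],
    [0,0,0,-0.01,0.07,0.048,0]
  ]
}}

```text
time: 12.0
tool_pos: [0.5517, 0.0995, 0.1655]
ee_rot: [3.137, 0.001, 1.711]
wrist_force: [-0.1, 0.3, -1.2]
width: 0.0147
finger_force: 30.0
```

>>> {"fn": "apply_moves", "kwargs": {
  "commands": [
    [0,0,0,-0.004,0.03,0,0],
    [0,0,0,-0.007,0.049,0,0],
    [0,0,0,-0.007,0.049,-0.015,0],
    [0,0,0,-0.007,0.049,-0.033,0],
    [0,0,0,-0.007,0.049,-0.033,0]
  ]
}}

```text
time: 12.5
tool_pos: [0.5414, 0.148, 0.1264]
ee_rot: [-3.136, 0.001, 1.714]
wrist_force: [-0.7, 0.2, -0.8]
width: 0.015
finger_force: 30.0
```

```bash
python3 - <<'E'
from h import *
o=get_obs(); print(o["time"],o["tool_pos"],o["ee_rot"],o["wrist_force"])
s=snapshot("wrist"); save(s,"w5")
cv2.imwrite("pics/w5c.png",cv2.resize(s["pixels"][100:400,170:470,::-1],None,fx=2,fy=2))
E
```

```text
12.5 [0.54142811 0.14801924 0.1263715 ] [-3.13587782e+00  8.79430504e-04  1.71440525e+00] [-0.67012177  0.19109188 -0.82424735]
```

View pics/w5c.png

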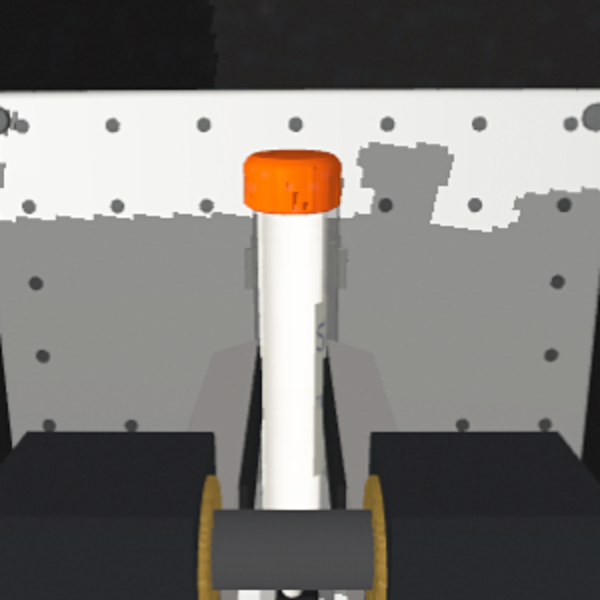

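The clip arms at crop columns 247 and 346 give a centre of 296 against 291 for the tube. The arm was still settling, at x 0.5414 against the commanded 0.5435. I'm holding and measuring again.

>>> {"fn": "apply_moves", "kwargs": {
  "commands": [
    [0,0,0,0,0,0,0],
    [0,0,0,0,0,0,0],
    [0,0,0,0,0,0,0],
    [0,0,0,0,0,0,0],
    [0,0,0,0,0,0,0]
  ]
}}

```text
time: 13.05
tool_pos: [0.5434, 0.1491, 0.1299]
ee_rot: [3.141, 0.0, 1.715]
wrist_force: [-0.3, 0.7, -0.0]
width: 0.0149
finger_force: 30.0
```

```bash
python3 - <<'E'
from h import *
o=get_obs(); print(o["time"],o["tool_pos"],o["ee_rot"],o["wrist_force"])
s=snapshot("wrist"); save(s,"w6")
for n in("w4","w6"):
    im=cv2.GaussianBlur(cv2.imread(f"pics/{n}.png").astype(np.float32).mean(2),(1,5),0)
    for r in(230,234,238): print(n,r,im[r,288:300].round().astype(int),im[r,330:346].round().astype(int))
E
```

```text
13.05 [0.54335523 0.14913679 0.12988459] [3.14087740e+00 2.50844794e-05 1.71473532e+00] [-0.31338423  0.70105506 -0.01704022]
w4 230 [135 131 135 132 121 121 122 121 120 118 125 231] [240 189 159 131 121 117 125 133 134 126 146 152 151 151 151 151]
w4 234 [134 130 135 133 121 121 122 121 121 119 107 230] [234 183 159 131 121 117 126 133 134 126 145 152 151 151 151 151]
w4 238 [137 131 134 132 122 122 123 121 121 119 112 232] [231 180 152 128 121 118 126 133 133 136 149 151 151 151 151 151]
w6 230 [129 122 127 126 118 116 116 114 112 111 113 221] [233 178 150 125 114 122 128 124 122 140 145 144 144 144 144 144]
w6 234 [136 124 126 126 119 116 115 114 112 112 100 219] [229 175 150 125 114 122 127 124 121 139 145 144 144 144 144 144]
w6 238 [136 122 125 126 119 113 115 114 112 112 105 221] [222 169 147 123 114 123 127 123 129 142 145 144 144 144 144 144]
```

>>> {"fn": "apply_moves", "kwargs": {
  "commands": [
    [0,0,0,-0.001,0,-0.003,0],
    [0,0,0,-0.001,0,-0.005,0],
    [0,0,0,-0.001,0,-0.006,0],
    [0,0,0,-0.001,0,-0.007,0],
    [0,0,0,-0.001,0,-0.008,0]
  ]
}}

```text
time: 13.6
tool_pos: [0.5424, 0.1492, 0.1219]
ee_rot: [3.141, 0.0, 1.715]
wrist_force: [0.5, 0.2, 2.1]
width: 0.0149
finger_force: 30.0
```

>>> {"fn": "apply_moves", "kwargs": {
  "commands": [
    [0,0,0,0,0,-0.001,0],
    [0,0,0,0,0,-0.002,0],
    [0,0,0,0,0,-0.003,0],
    [0,0,0,0,0,-0.004,0],
    [0,0,0,0,0,-0.004,0]
  ]
}}

```text
time: 14.1
tool_pos: [0.5429, 0.1493, 0.1204]
ee_rot: [3.138, 0.0, 1.715]
wrist_force: [-2.7, -0.7, 10.0]
width: 0.0149
finger_force: 30.0
```

>>> {"fn": "apply_moves", "kwargs": {
  "commands": [
    [0,0,0,0,0,-0.001,0],
    [0,0,0,0,0,-0.0015,0],
    [0,0,0,0,0,-0.002,0],
    [0,0,0,0,0,-0.0025,0],
    [0,0,0,0,0,-0.003,0]
  ]
}}

```text
time: 14.6
tool_pos: [0.5432, 0.1493, 0.1188]
ee_rot: [3.137, 0.0, 1.715]
wrist_force: [-4.2, -0.7, 14.6]
width: 0.0149
finger_force: 30.0
```

>>> {"fn": "apply_moves", "kwargs": {
  "commands": [
    [0,0,0,0,0,-0.001,0],
    [0,0,0,0,0,-0.0015,0],
    [0,0,0,0,0,-0.002,0],
    [0,0,0,0,0,-0.0025,0],
    [0,0,0,0,0,-0.003,0]
  ]
}}

```text
time: 15.1
tool_pos: [0.5425, 0.1494, 0.1133]
ee_rot: [3.14, -0.0, 1.715]
wrist_force: [-1.7, -0.3, 5.4]
width: 0.0147
finger_force: 30.0
```

>>> {"fn": "apply_moves", "kwargs": {
  "commands": [
    [0,0,0,0,0,-0.001,0],
    [0,0,0,0,0,-0.002,0],
    [0,0,0,0,0,-0.003,0],
    [0,0,0,0,0,-0.0035,0],
    [0,0,0,0,0,-0.004,0]
  ]
}}

```text
time: 15.6
tool_pos: [0.5423, 0.1498, 0.1079]
ee_rot: [3.141, -0.001, 1.715]
wrist_force: [-0.7, 2.1, 5.3]
width: 0.0148
finger_force: 30.0
```

>>> {"fn": "apply_moves", "kwargs": {
  "commands": [
    [0,0,0,0,0,-0.0005,0],
    [0,0,0,0,0,-0.001,0],
    [0,0,0,0,0,-0.001,0],
    [0,0,0,0,0,-0.001,0],
    [0,0,0,0,0,-0.001,0]
  ]
}}

```text
time: 16.1
tool_pos: [0.5423, 0.1498, 0.1078]
ee_rot: [3.14, -0.001, 1.715]
wrist_force: [-2.3, 2.4, 7.2]
width: 0.0149
finger_force: 30.0
```

>>> {"fn": "apply_moves", "kwargs": {
  "commands": [
    [0,0,0,0,0,-0.0005,0],
    [0,0,0,0,0,-0.001,0],
    [0,0,0,0,0,-0.001,0],
    [0,0,0,0,0,-0.001,0],
    [0,0,0,0,0,-0.001,0]
  ]
}}

```text
time: 16.6
tool_pos: [0.5423, 0.1498, 0.1077]
ee_rot: [3.14, -0.001, 1.715]
wrist_force: [-3.5, 1.0, 11.0]
width: 0.015
finger_force: 30.0
```

>>> {"fn": "apply_moves", "kwargs": {
  "commands": [
    [0,0,0,0,0,0.001,0],
    [0,0,0,0,0,0.002,0],
    [0,0,0,0,0,0.003,0],
    [0,0,0,0,0,0.003,0],
    [0,0,0,0,0,0.003,0]
  ]
}}

```text
time: 17.1
tool_pos: [0.5422, 0.1494, 0.1079]
ee_rot: [-3.141, -0.0, 1.715]
wrist_force: [0.5, 3.0, 1.2]
width: 0.0145
finger_force: 30.0
```

>>> {"fn": "apply_moves", "kwargs": {
  "commands": [
    [0,0,0,0,0,0.0005,0],
    [0,0,0,0,0,0.001,0],
    [0,0,0,0,0,0.0015,0],
    [0,0,0,0,0,0.0015,0],
    [0,0,0,0,0,0.0015,0]
  ]
}}

```text
time: 17.6
tool_pos: [0.5417, 0.1486, 0.1087]
ee_rot: [-3.14, 0.001, 1.714]
wrist_force: [3.0, 0.4, -8.5]
width: 0.015
finger_force: 30.0
```

>>> {"fn": "apply_moves", "kwargs": {
  "commands": [
    [0,0,0,0,0,0.0001,0],
    [0,0,0,0,0,0.0001,0],
    [0,0,0,0,0,0.0001,0],
    [0,0,0,0,0,0.0001,0],
    [0,0,0,0,0,0.0001,0]
  ]
}}

```text
time: 18.1
tool_pos: [0.5416, 0.1486, 0.109]
ee_rot: [-3.14, 0.001, 1.715]
wrist_force: [2.2, -2.1, -13.8]
width: 0.0148
finger_force: 30.0
```

>>> {"fn": "apply_moves", "kwargs": {
  "commands": [
    [0,0,0,0,0,0,0],
    [0,0,0,0,0,0,0],
    [0,0,0,0,0,0,0],
    [0,0,0,0,0,0,0],
    [0,0,0,0,0,0,0]
  ]
}}

```text
time: 18.6
tool_pos: [0.542, 0.1489, 0.11]
ee_rot: [-3.141, 0.001, 1.715]
wrist_force: [2.3, -1.8, -16.1]
width: 0.0144
finger_force: 30.0
```

The force is creeping up because the arm integrates its error. I'm easing off, pressing home again and repeating the tug under closer control.

>>> {"fn": "apply_moves", "kwargs": {
  "commands": [
    [0,0,0,0,0,-0.002,0],
    [0,0,0,0,0,-0.003,0],
    [0,0,0,0,0,-0.004,0],
    [0,0,0,0,0,-0.004,0],
    [0,0,0,0,0,-0.004,0]
  ]
}}

```text
time: 19.1
tool_pos: [0.5426, 0.1498, 0.1082]
ee_rot: [3.139, -0.001, 1.715]
wrist_force: [-2.6, -0.1, 0.4]
width: 0.0151
finger_force: 30.0
```

>>> {"fn": "apply_moves", "kwargs": {
  "commands": [
    [0,0,0,0,0,-0.0005,0],
    [0,0,0,0,0,-0.001,0],
    [0,0,0,0,0,-0.001,0],
    [0,0,0,0,0,-0.001,0],
    [0,0,0,0,0,-0.001,0]
  ]
}}

```text
time: 19.6
tool_pos: [0.5427, 0.1498, 0.108]
ee_rot: [3.139, -0.001, 1.715]
wrist_force: [-4.7, -0.3, 6.5]
width: 0.0148
finger_force: 30.0
```

>>> {"fn": "apply_moves", "kwargs": {
  "commands": [
    [0,0,0,0,0,0,0],
    [0,0,0,0,0,0.001,0],
    [0,0,0,0,0,0.002,0],
    [0,0,0,0,0,0.003,0],
    [0,0,0,0,0,0.004,0]
  ]
}}

```text
time: 20.1
tool_pos: [0.5422, 0.1494, 0.1083]
ee_rot: [-3.141, -0.0, 1.715]
wrist_force: [-0.7, 2.0, -4.0]
width: 0.0144
finger_force: 30.0
```

>>> {"fn": "apply_moves", "kwargs": {
  "commands": [
    [0,0,0,0,0,0.0005,0],
    [0,0,0,0,0,0.0005,0],
    [0,0,0,0,0,0.0005,0],
    [0,0,0,0,0,0.0005,0],
    [0,0,0,0,0,0.0005,0]
  ]
}}

```text
time: 20.6
tool_pos: [0.5421, 0.1491, 0.1087]
ee_rot: [-3.141, 0.0, 1.715]
wrist_force: [1.1, 1.7, -7.8]
width: 0.0147
finger_force: 30.0
```

>>> {"fn": "apply_moves", "kwargs": {
  "commands": [
    [0,0,0,0,0,0.0002,0],
    [0,0,0,0,0,0.0002,0],
    [0,0,0,0,0,0.0001,0],
    [0,0,0,0,0,0,0],
    [0,0,0,0,0,0,0]
  ]
}}

```text
time: 21.1
tool_pos: [0.542, 0.149, 0.1092]
ee_rot: [-3.141, 0.0, 1.715]
wrist_force: [1.1, 0.6, -9.8]
width: 0.0151
finger_force: 30.0
```

>>> {"fn": "apply_moves", "kwargs": {
  "commands": [
    [0,0,0,0,0,-0.0001,0],
    [0,0,0,0,0,-0.0002,0],
    [0,0,0,0,0,-0.0003,0],
    [0,0,0,0,0,-0.0004,0],
    [0,0,0,0,0,-0.0005,0]
  ]
}}

```text
time: 21.6
tool_pos: [0.5421, 0.149, 0.1092]
ee_rot: [-3.141, 0.0, 1.715]
wrist_force: [1.5, 0.5, -9.2]
width: 0.0146
finger_force: 30.0
```

The clips held about 9 N for a second. I'm pressing home again, relaxing and releasing.

>>> {"fn": "apply_moves", "kwargs": {
  "commands": [
    [0,0,0,0,0,-0.001,0],
    [0,0,0,0,0,-0.002,0],
    [0,0,0,0,0,-0.003,0],
    [0,0,0,0,0,-0.004,0],
    [0,0,0,0,0,-0.004,0]
  ]
}}

```text
time: 22.1
tool_pos: [0.5427, 0.1493, 0.108]
ee_rot: [3.139, 0.0, 1.715]
wrist_force: [-3.8, -1.2, 4.8]
width: 0.015
finger_force: 30.0
```

>>> {"fn": "apply_moves", "kwargs": {
  "commands": [
    [0,0,0,0,0,-0.0005,0],
    [0,0,0,0,0,-0.0005,0],
    [0,0,0,0,0,-0.0005,0],
    [0,0,0,0,0,-0.0005,0],
    [0,0,0,0,0,-0.0005,0]
  ]
}}

```text
time: 22.6
tool_pos: [0.5427, 0.1493, 0.1079]
ee_rot: [3.139, 0.0, 1.715]
wrist_force: [-4.7, -0.7, 7.0]
width: 0.015
finger_force: 30.0
```

>>> {"fn": "apply_moves", "kwargs": {
  "commands": [
    [0,0,0,0,0,0.0005,0],
    [0,0,0,0,0,0.001,0],
    [0,0,0,0,0,0.001,40],
    [0,0,0,0,0,0.001,50],
    [0,0,0,0,0,0.001,50]
  ]
}}

```text
time: 23.1
tool_pos: [0.5427, 0.1493, 0.1055]
ee_rot: [3.14, -0.0, 1.715]
wrist_force: [0.5, -0.1, 0.3]
width: 0.0353
finger_force: 0.0
```

>>> {"fn": "apply_moves", "kwargs": {
  "commands": [
    [0,0,0,0,0,0,50],
    [0,0,0,0,0,0,50],
    [0,0,0,0,0,0,50],
    [0,0,0,0,0,0,50],
    [0,0,0,0,0,0,50]
  ]
}}

```text
time: 23.6
tool_pos: [0.5422, 0.1492, 0.1056]
ee_rot: [3.141, -0.0, 1.715]
wrist_force: [-0.7, 0.2, 0.0]
width: 0.0469
finger_force: 0.0
```

>>> {"fn": "apply_moves", "kwargs": {
  "commands": [
    [0,0,0,0,0,0.02,50],
    [0,0,0,0,0,0.05,50],
    [0,0,0,0,0,0.09,50],
    [0,0,0,0,0,0.12,50],
    [0,0,0,0,0,0.12,50]
  ]
}}

```text
time: 24.1
tool_pos: [0.5446, 0.1496, 0.2318]
ee_rot: [3.13, -0.0, 1.715]
wrist_force: [0.5, -0.0, 0.0]
width: 0.0473
finger_force: 0.0
```

>>> {"fn": "apply_moves", "kwargs": {
  "commands": [
    [0,0,0,0.01,-0.04,0,50],
    [0,0,0,0.01,-0.07,0,50],
    [0,0,0,0.01,-0.07,0,50],
    [0,0,0,0.01,-0.07,0,50],
    [0,0,0,0.01,-0.07,0,50]
  ]
}}

```text
time: 24.6
tool_pos: [0.5518, 0.08, 0.2249]
ee_rot: [-3.141, -0.001, 1.716]
wrist_force: [0.1, 0.3, 0.1]
width: 0.0471
finger_force: 0.0
```

```bash
python3 - <<'E'
from h import *
o=get_obs(); print(o["time"],o["tool_pos"],o["wrist_force"])
s=snapshot("wrist"); save(s,"w7")
for r in place_of("wrist","tube_mid")[:2]: print(r, at_z(s,[r["pixel"]],.114))
m=masks_of("wrist","tube")[0]; ys,xs=np.nonzero(m["mask"]); P=at_z(s,np.c_[xs,ys],.114)[:,:2]; c=P.mean(0); v=np.linalg.svd(P-c,full_matrices=False)[2][0]
print(m["score"],m["extent"],np.degrees(np.arctan(-v[0]/v[1])),np.ptp((P-c)@v))
cv2.imwrite("pics/w7c.png",cv2.resize(s["pixels"][0:300,170:470,::-1],None,fx=2,fy=2))
E
```

```text
24.6 [0.55184194 0.07995656 0.22485958] [0.1127844  0.33683026 0.10546529]
{'pixel': [317.2, 144.3], 'score': 0.62} [[0.54309266 0.15063189 0.114     ]]
0.96 [302.8, 65.0, 332.1, 230.3] 8.547968236159958 0.12206580188842561
```

View pics/w7c.png

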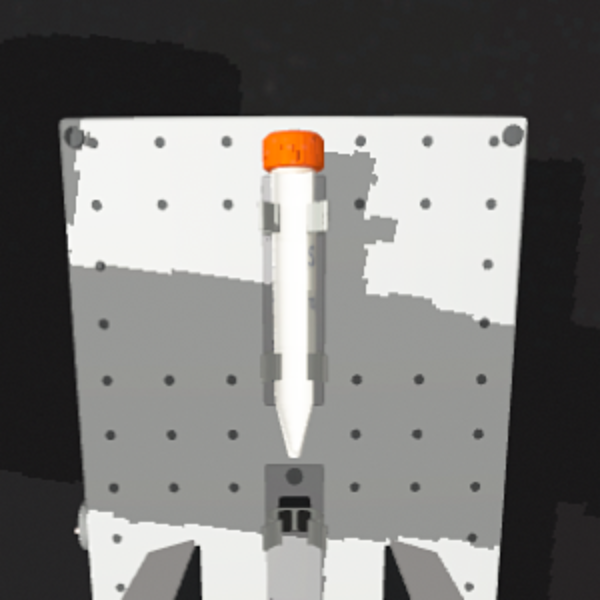

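The tube lies centred in both clips: cap at crop (293,150), tip at (293,455), arms on both sides at rows 215 and 365. It measures (0.543, 0.151), and the seat is at (0.5437, 0.149).

```bash
python3 -c "
from bench import *
print(close_job())"
```

```text
the job is handed in; nothing more can be done
None
```

The tube is home in the clip pair at about (0.544, 0.149). That pair held a tug of about 9 N for a second; an earlier tug crept up to 16 N and it held then too. The other pair let go at about 2 N, so it is the worn one. The job is handed in, but `close_job` returned no verdict.

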